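# Uncover the eggs on the live ring and switch it off

### The job

One of the two rings of the hotplate is switched on and the eggs in the pot on it are done. Take the lid off that pot, set it down gently on the slope of the wire lid rest, knob up and lower rim at the upturned wire ends, and turn that ring's knob back to off; leave the other pot covered, its ring off, and everything else where it stands.

Things in the scene. Friction and masses are not known exactly. Their poses are not given: they have to be found in the camera images.
- hotplate: White double hotplate, fixed, 270 x 460 x 70 mm (x, y, z). Origin: centre of its underside on the worktop; x from its front (robot side) to its back, y to its left. The front 80 mm is a fascia sloping 18 degrees to the horizontal, falling towards the robot, with a black knob before each ring; each knob switches the ring straight behind it.
- plate_left (a point): Centre of the top of the left dark cast-iron ring, 150 mm diameter, 78 mm above the worktop.
- plate_right (a point): The same on the right ring.
- knob_1_grip (a point): Grip point of one of two identical black knobs (it may be the left or the right one), on the knob's axis, 28 mm above the fascia. The axis leans 18 degrees from vertical to the front: -x sin 18 + z cos 18 in the hotplate's frame. Knob: disc 44 mm wide, 8 mm high, with a grip bar across it 42 mm long, 14 mm wide, up to 38 mm above the fascia; one end has a white pointer line.
- knob_1 (a joint): Angle of that knob, rad. 0 is off, at a stop: the bar then points straight up the slope (hotplate's x-z plane), white pointer at the red dot. It grows clockwise, seen from above along its axis, to 2.7; above 0.5 the ring is on. It stays where left (friction 0.04 N m). At the start one knob is off and the other is on, 50 to 80 degrees from off.
- knob_2_grip (a point): Grip point of the other knob, alike in every way.
- knob_2 (a joint): Angle of the other knob, rad, the same meaning as knob_1.
- pot_left: Steel pot with brown eggs in it on the left ring, loose, 136 mm outer diameter, 85 mm high, about 0.9 kg; two black loop handles on opposite sides, 65 mm up, reach 96 mm from its axis. Origin: centre of its underside.
- pot_right: The same pot on the right ring.
- lid_left: Loose glass lid with steel rim on pot_left, 140 mm diameter, 0.14 to 0.28 kg. Origin: centre of the rim's underside, which lies on the pot's rim; z out through its knob. A flange of 118 mm diameter hangs 6 mm below the origin, into the pot (130 mm inside). The glass rises to 13 mm in the middle; on it the round black knob, 21 mm diameter from 26 to 54 mm above the origin.
- lid_right: The same lid on pot_right.
- lid_left_knob (a point): On the axis of lid_left, 44 mm above its origin: where to grip its knob.
- lid_right_knob (a point): The same on lid_right.
- lid_rest: Fixed lid rest: white drip tray 190 x 126 x 13 mm under a frame of 8 mm steel wire, 112 mm high at the back. Origin: centre of the tray's underside; x from its low front to its high back, y to its left. Two wires 40 mm left and right of the middle rise to the back at 30 degrees, 147 mm long; their lower ends turn up square to the slope for 26 mm and hold a lid's lower rim.
- rest_seat (a point): Where the origin of a lid lies when it leans on the rest: its flange on both sloping wires, rim against both upturned ends; 12 mm in front of and 74 mm above the origin of lid_rest. The lid is then tilted 30 degrees, its knob leaning to the front: -x sin 30 + z cos 30 in the rest's frame.
- salt_shaker: Glass salt shaker with a grey top, 44 mm wide, 90 mm high, bystander. Origin: centre of its underside.
- butter: Packet of butter, 73 x 102 x 37 mm, bystander. Origin: centre of its underside.

How it is judged:
By the outcome, as a careful person would: the job done as asked, in the order asked, and still so for the second after the job is handed in, with the robot touching nothing.
It also fails if it takes over 54 s, if anything falls off the work surface, if the arm or the gripper's body presses on something with over 40 N, if the wrist force passes 120 N, or if a joint passes its speed limit or range.

### The arm

A 6-joint arm with a two-finger parallel gripper is mounted at the origin on a cart in front of the work surface, level with it; the furniture and walls round the work are solid. World frame = base frame: x ahead of the robot, y to its left, z up, the work surface at z = 0. Lengths are in m, angles in rad, forces in N, time in s.
With the tool pointing down it reaches from about 0.325 to 0.9 m from the base axis. Payload 6.1 kg.
Tool frame: the origin (TCP) lies at the centre of the arm's flange, where the gripper is bolted on; the fingertips stand 173 mm ahead of it and the grasp point (between the pads) lies 155 mm ahead of it; z points along the fingers, y is the line along which they close (so a half turn about z gives the same grasp; the last joint's range is limited). The gripper opens to 85 mm and grips with 20 to 120 N. Pads are 22 mm wide; open, the fingers measure 114 mm over their backs; the gripper's body (76 mm by 85 mm) begins 54 mm behind the grasp point. The pads swing forward as they close: fully open they stand 13 mm farther back than shut.
Start: joints at [1.18, 0.22, 1.526, -0, 1.395, -0.126], TCP at [0.164, 0.603, 0.405] pointing down, gripper open.
Joint ranges: [-2.98, 2.98], [-0.91, 2.08], [0.09, 2.57], [-1.24, 4.39], [0.2, 2.65], [-2.68, 2.68]. Speed limits (rad/s): [2.57, 2.57, 3.01, 3.14, 3.14, 3.14].

### API

Orientations are given as a rotation vector (axis times angle).
In Python, from bench import sense, optics, workorder gives the robot as it stands.
- The arm moves only by the tool arm_command, never from a script. Its argument "series" is a list that holds one entry, the list of rows, each a list of 5 numbers: the opening, from 0 (shut) to 1 (fully open), then the shift along the tool's x, y, z in m, then the turn about the tool's z in rad. In form: [[[claw, dx, dy, dz, twist], ...]]. A call has 1 to 10 rows; each row shifts and turns the commanded pose from where the row before left it, along the tool's axes as they then stand; what a row does not reach is not made up. A row lasts 1/12 s, in which the tool goes at most 41.7 mm and 7.16 degrees, less where a joint would pass 70% of its speed; a pose out of reach is approached as far as the arm can. A call with a gripper value outside its range is refused whole. The fingers move at their own pace and stop on an object; the grip force is fixed at half the most. Time passes only in rows, so rows that do not move let the fingers close. It gives the time, the measured TCP pose, the force, the opening and the grip force at its end, in the units of the state.
- sense(): the state, without advancing time (a new reading comes with each control period).
- optics.camera(name): name is "scene" or "top" or "wrist"; returns the picture (384x512x3 uint8, red, green, blue); there is no depth.
- optics.get_calibration(name): a dict with "vertical_fov" (degrees; the focal length in pixels is half the picture's height over the tangent of half this angle, whatever the lens; pixels are square), "cx", "cy" (the principal point, pixels), "R" (3x3) and "t" (3): a world point X has camera coordinates R X + t; the wrist camera has in their place "mount" (4x4, takes a point from camera to tool coordinates, whose origin is the TCP and whose axes are the flange's). Camera axes: x right, y down, z forward; pixel columns grow to the right and rows downward; lengths in m; the calibration is good to about 2 mm. A picture is of the moment at which its call begins: read the wrist's pose just before it. get_calibration takes no time and is no camera call.
- workorder.finish_job(): hands the job in; it is judged then, once.
The state is a dict: "t": time; "joint_positions": joint angles; "dq": joint speeds; "effort": joint torques, N m; "ee_pos": TCP position; "tool_rot": TCP orientation; "contact_force": force on the tool from outside, world axes, zero at the start; "moment": the same for the moment, N m; "grip_width": finger opening in m; "gripper_force": force on a finger pad.
Only numpy, scipy, OpenCV 4.12 (cv2) and the standard library are available. Lean on these libraries where they do the work, as an engineer would, in place of code of your own. Each camera call takes 0.05 s, during which the arm holds its last target. There are 200 camera calls.

## Working session

There is one attempt and no reset: what is moved stays moved. The work goes in short steps, Python scripts to look and compute and a tool call to move; the robot and the scene stay as the last step left them, time stands still between calls to the robot, and variables do not carry over. Pictures are saved under pics/ and viewed, at most 10 in all, crops included, and the job is handed in when it is done.

Besides the shell and the picture viewer there is one more tool, called after "Emit:" as a command line: name --argument value ..., lists and objects as JSON in quotes. arm_command: Moves the arm, as the interface text tells. Its arguments: {"type":"object","properties":{"series":{"type":"array"}},"required":["series"]}

```bash
mkdir -p pics; ls; python3 - <<'E'
from bench import sense, optics
import cv2, numpy as np
np.set_printoptions(precision=4,suppress=True)
print(sense())
for n in ["scene","top","wrist"]:
    im=optics.camera(n); cv2.imwrite(f"pics/{n}0.png",im[:,:,::-1]); print(n,optics.get_calibration(n))
a=cv2.imread("pics/scene0.png");b=cv2.imread("pics/top0.png")
E
```

```text
pics
{'t': 0.0, 'joint_positions': array([ 1.1799,  0.2212,  1.5276,  0.    ,  1.3947, -0.1261]), 'dq': array([ 0.0021,  0.001 ,  0.0005, -0.0005, -0.0006, -0.0005]), 'effort': array([ -0.0014, -49.6908, -38.9383,  -0.0003,   0.0114,   0.    ]), 'ee_pos': array([0.1635, 0.603 , 0.4036]), 'tool_rot': array([-0.4146, -3.1136,  0.0029]), 'contact_force': array([0.1784, 0.4086, 0.0771]), 'moment': array([ 0.0052, -0.0168,  0.0031]), 'gripper_force': 0.0, 'grip_width': 0.08546748436860567}
scene {'vertical_fov': 55.973344027558305, 'cx': 256.79440955656264, 'cy': 188.18188963676948, 'R': array([[-0.8835, -0.4682, -0.0162],
       [-0.3308,  0.6478, -0.6862],
       [ 0.3318, -0.6009, -0.7272]]), 't': array([0.4687, 0.2885, 0.7895])}
top {'vertical_fov': 57.64811096949739, 'cx': 263.31870147452275, 'cy': 197.17542292772214, 'R': array([[-0.0102, -0.9995, -0.0291],
       [-0.9809,  0.0156, -0.1937],
       [ 0.194 ,  0.0266, -0.9806]]), 't': array([-0.0052,  0.5517,  0.9443])}
wrist {'vertical_fov': 69.36392945738928, 'cx': 259.33190120850895, 'cy': 193.62353000134337, 'mount': array([[-0.0005, -0.9623, -0.272 ,  0.069 ],
       [ 1.    , -0.0004, -0.0007, -0.0002],
       [ 0.0006, -0.272 ,  0.9623,  0.0317],
       [ 0.    ,  0.    ,  0.    ,  1.    ]])}
```

View pics/scene0.png

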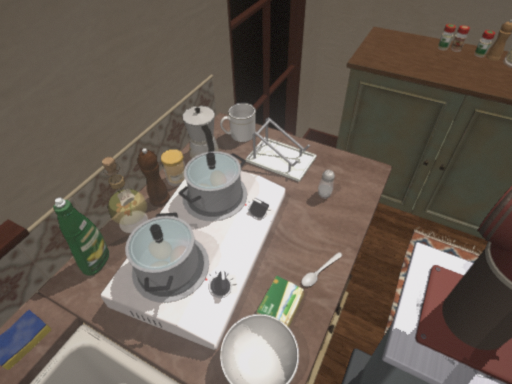

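View pics/top0.png

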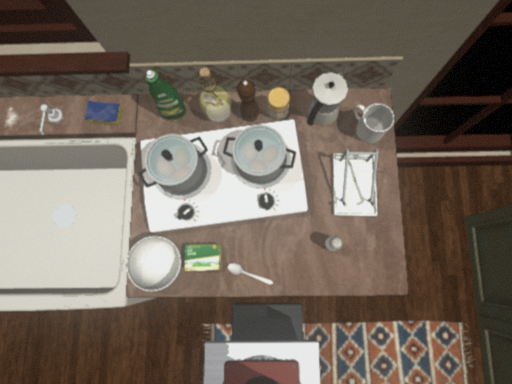

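The scene shows the hotplate slightly yawed, with knobs at (186,212) and (266,201) in the top view. The rest is at (355,185) and the lid knobs are near (170,155) and (258,145). I'll enlarge these to read them exactly.

```bash
python3 - <<'E'
import cv2, numpy as np
s=cv2.imread("pics/scene0.png");t=cv2.imread("pics/top0.png")
up=lambda im,x,y,w,h,k:cv2.resize(im[y:y+h,x:x+w],None,fx=k,fy=k,interpolation=cv2.INTER_CUBIC)
A=np.hstack([up(t,166,192,40,40,5),up(t,246,181,40,40,5),up(s,200,265,40,40,5),up(s,240,190,40,40,5)])
B=np.hstack([up(t,320,140,70,80,5),up(s,240,115,90,80,5)])
B=B[:,:800]
cv2.imwrite("pics/c1.png",np.vstack([A,B]))
E
```

```text
(no output)
```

View pics/c1.png

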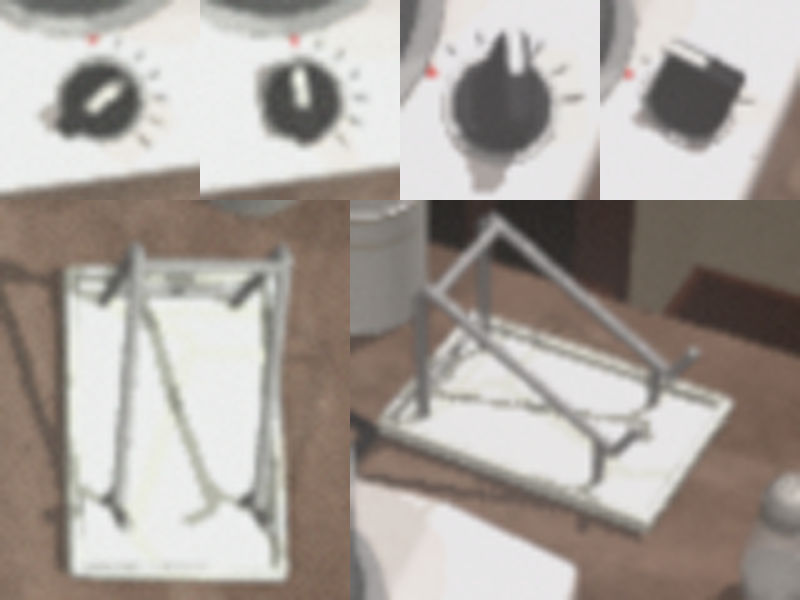

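```bash
cat > h.py <<'E'
import numpy as np, cv2
from scipy.spatial.transform import Rotation as Ro
from bench import sense, optics
np.set_printoptions(precision=4,suppress=True)
def ray(name,uv,pose=None):
    c=optics.get_calibration(name); f=192/np.tan(np.radians(c["vertical_fov"]/2))
    d=np.array([(uv[0]-c["cx"])/f,(uv[1]-c["cy"])/f,1.])
    if name=="wrist":
        p,r=pose; M=c["mount"]; Rm=Ro.from_rotvec(r).as_matrix()
        return Rm@M[:3,3]+p, Rm@M[:3,:3]@d
    return -c["R"].T@c["t"], c["R"].T@d
def plane(r,z): o,d=r; return o+d*(z-o[2])/d[2]
def tri(*rs):
    A=0;b=0
    for o,d in rs:
        d=d/np.linalg.norm(d);P=np.eye(3)-np.outer(d,d);A=A+P;b=b+P@o
    x=np.linalg.solve(A,b)
    return x,max(np.linalg.norm((np.eye(3)-np.outer(d,d)/(d@d))@(x-o)) for o,d in rs)
def blob(im,x,y,r,th=50):
    m=(im.max(2)<th).astype(np.uint8)
    n,l,s,c=cv2.connectedComponentsWithStats(m)
    return [(c[i].round(1),s[i][:5]) for i in range(1,n) if s[i][4]>8 and np.hypot(*(c[i]-[x,y]))<r]
E
python3 - <<'E'
from h import *
s=cv2.imread("pics/scene0.png");t=cv2.imread("pics/top0.png")
T=lambda p:ray("top",p); S=lambda p:ray("scene",p)
for n,a,b in [("backL",(347.4,149.6),(255,133)),("backR",(377,151),(269.4,119)),("lowL",(343,201),(290.6,164.6)),("lowR",(371.6,202.4),(301.6,150.6))]:
    print(n,*tri(T(a),S(b)))
for n,p in [("FL",(334,215.6)),("FR",(377.2,215.6)),("BL",(333,153.4)),("BR",(378,153.4))]: print(n,plane(T(p),.013))
print("tlid",blob(t,168,155,12)); print("slid",blob(s,156,232,14))
print("tkn",blob(t,186,212,10)); print("skn",blob(s,220,285,14))
E
```

```text
backL [ 0.669  -0.2482  0.1059] 0.002601854799507496
backR [ 0.6619 -0.3286  0.1075] 0.0035083245744928003
lowL [ 0.5416 -0.2421  0.0341] 0.0010391207869200163
lowR [ 0.5391 -0.3259  0.0257] 0.002511190984646486
FL [ 0.5013 -0.218   0.013 ]
FR [ 0.4995 -0.3435  0.013 ]
BL [ 0.6918 -0.2244  0.013 ]
BR [ 0.6892 -0.3598  0.013 ]
tlid []
slid []
tkn []
skn []
```

```bash
python3 - <<'E'
from h import *
s=cv2.imread("pics/scene0.png");t=cv2.imread("pics/top0.png")
for th in (65,80,95):
  print(th,"tlid",blob(t,168,155,12,th),"slid",blob(s,156,232,14,th)); print("tkn",blob(t,186,212,10,th),"skn",blob(s,220,285,14,th))
up=lambda im,x,y,w,h,k:cv2.resize(im[y:y+h,x:x+w],None,fx=k,fy=k,interpolation=cv2.INTER_CUBIC)
cv2.imwrite("pics/c2.png",np.hstack([up(t,135,125,80,80,5),up(s,120,205,80,80,5)]))
E
```

```text
65 tlid [(array([168.2, 156.6]), array([165, 154,   6,   5,  13], dtype=int32))] slid [(array([156. , 231.9]), array([151, 225,  11,  14, 104], dtype=int32))]
tkn [] skn []
80 tlid [(array([166.3, 154.5]), array([162, 150,   9,  10,  55], dtype=int32))] slid [(array([156.3, 232.4]), array([151, 225,  12,  17, 135], dtype=int32))]
tkn [(array([184.8, 212. ]), array([179, 206,  14,  12,  63], dtype=int32))] skn [(array([218.6, 286.7]), array([215, 277,  10,  17,  78], dtype=int32))]
95 tlid [(array([166.6, 154.7]), array([162, 150,  10,  10,  69], dtype=int32))] slid [(array([156.4, 232.7]), array([150, 224,  13,  19, 164], dtype=int32))]
tkn [(array([184.6, 212.4]), array([178, 205,  15,  14, 110], dtype=int32))] skn [(array([219.7, 285.8]), array([212, 274,  17,  21, 240], dtype=int32))]
```

View pics/c2.png

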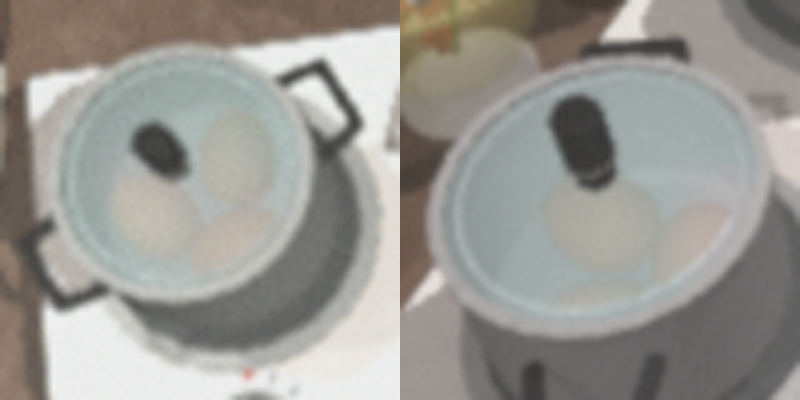

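```bash
python3 - <<'E'
from h import *
T=lambda p:ray("top",p); S=lambda p:ray("scene",p)
print(tri(T((166.9,155)),S((156.4,232.4))), plane(T((166.9,155)),.203),plane(S((156.4,232.4)),.203))
print(plane(T((166.4,149.5)),.207))
# rim ellipse extents in top: circle centre approx
print("rim ctr",plane(T((135+187/5,125+172/5)),.163), "w",plane(T((135+60/5,125+172/5)),.163),plane(T((135+315/5,125+172/5)),.163))
print("knob",tri(T((185.5,211.7)),S((219.7,285))))
print("rdots",plane(T((166+93/5,192+39/5)),.065),plane(T((246+295/5-40,181+40/5)),.065))
print(sense()["ee_pos"])
E
```

```text
(array([0.6345, 0.2252, 0.1989]), np.float64(0.0004895684531382839)) [0.6336 0.2241 0.203 ] [0.6313 0.2271 0.203 ]
[0.6467 0.2247 0.207 ]
rim ctr [0.6346 0.2217 0.163 ] w [0.6359 0.2889 0.163 ] [0.6333 0.1543 0.163 ]
knob (array([0.5111, 0.208 , 0.0627]), np.float64(0.0003573969766308063))
rdots [0.5453 0.2113 0.065 ] [ 0.573  -0.0177  0.065 ]
[0.1635 0.603  0.4039]
```

Emit:
arm_command --series '[[[1, -0.032, -0.0175, -0.005, 0], [1, -0.032, -0.0175, -0.005, 0], [1, -0.032, -0.0175, -0.005, 0], [1, -0.032, -0.0175, -0.005, 0], [1, -0.032, -0.0175, -0.006, 0], [1, -0.032, -0.0175, 0, 0], [1, -0.032, -0.0175, 0, 0], [1, -0.032, -0.0175, 0, 0], [1, -0.032, -0.0175, 0, 0], [1, -0.032, -0.0175, 0, 0]]]'

```text
t: 0.98
ee_pos: [0.4275, 0.349, 0.4305]
tool_rot: [-0.415, -3.114, 0.0]
contact_force: [-0.0, 0.4, -0.4]
grip_width: 0.0856
gripper_force: 0.0
```

Emit:
arm_command --series '[[[1, -0.032, -0.0175, 0, 0], [1, -0.032, -0.0175, 0, 0], [1, -0.032, -0.0175, 0, 0], [1, -0.032, -0.0175, 0, 0], [1, -0.032, -0.017, 0, 0], [1, 0, 0, 0, -0.1125], [1, 0, 0, 0, -0.1125], [1, 0, 0, 0, 0], [1, 0, 0, 0, 0]]]'

```text
t: 1.73
ee_pos: [0.5583, 0.2246, 0.4303]
tool_rot: [-0.068, -3.14, 0.0]
contact_force: [-0.7, -0.3, 0.3]
grip_width: 0.085
gripper_force: 0.0
```

```bash
python3 - <<'E'
from h import *
s=sense(); print(s["t"],s["ee_pos"],s["joint_positions"],Ro.from_rotvec(s["tool_rot"]).as_matrix())
im=optics.camera("wrist"); cv2.imwrite("pics/w1.png",im[:,:,::-1]); np.save("w1.npy",np.r_[s["ee_pos"],s["tool_rot"]])
for th in (65,80,95): print(blob(im,260,190,200,th))
E
```

```text
1.7333 [0.5583 0.2246 0.4303] [ 0.2515  0.1498  1.5591  0.0001  1.4334 -1.276 ] [[-0.9991  0.0433 -0.0007]
 [ 0.0433  0.9991 -0.0001]
 [ 0.0007 -0.0002 -1.    ]]
[(array([253.2,  44.7]), array([246,  10,  18,  55, 437], dtype=int32)), (array([222. ,  59.9]), array([219,  59,   7,   3,   9], dtype=int32)), (array([173.2,  62.5]), array([170,  61,   8,   4,  13], dtype=int32)), (array([184.1,  65.9]), array([179,  64,  11,   7,  34], dtype=int32)), (array([288.2,  67.7]), array([285,  65,   8,   6,  18], dtype=int32)), (array([354.6,  64.9]), array([352,  64,   6,   4,  16], dtype=int32)), (array([303.5,  73.7]), array([301,  72,   6,   4,  15], dtype=int32)), (array([311.9,  85.8]), array([306,  84,  12,   5,  24], dtype=int32)), (array([245.7, 134.3]), array([224, 113,  39,  41, 976], dtype=int32)), (array([248.2, 178.3]), array([241, 176,  16,   6,  29], dtype=int32)), (array([231.9, 194.9]), array([203, 177,  76,  46, 547], dtype=int32)), (array([250.3, 323.7]), array([    0,   187,   512,   197, 48644], dtype=int32)), (array([270.9, 203.3]), array([267, 203,  10,   2,  15], dtype=
[... 870 characters left out ...]
222,  101, 4588], dtype=int32)), (array([379.6,  91.2]), array([379,  89,   2,   5,   9], dtype=int32)), (array([249.2, 310. ]), array([    0,    95,   512,   289, 58249], dtype=int32)), (array([187.5, 107. ]), array([178, 102,  22,  11, 104], dtype=int32)), (array([142.4, 109. ]), array([139, 105,   7,   9,  41], dtype=int32)), (array([172.7, 112.5]), array([170, 112,   6,   2,  11], dtype=int32)), (array([245.7, 134.1]), array([ 224,  113,   39,   41, 1019], dtype=int32)), (array([ 77.3, 153.7]), array([ 74, 150,   7,   8,   9], dtype=int32)), (array([389. , 256.2]), array([385, 251,  10,  11,  20], dtype=int32)), (array([265.1, 297.4]), array([ 253,  272,   26,   48, 1001], dtype=int32))]
```

View pics/w1.png

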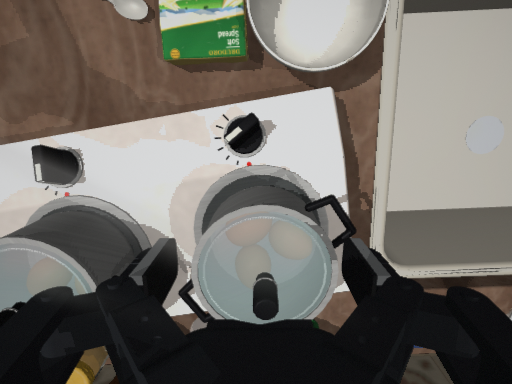

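The wrist view shows the left lid knob at (265,299) and the left switch at (245,132), with its white pointer at (238,130). The red dot is at (249,163).

```bash
python3 - <<'E'
from h import *
w=np.load("w1.npy"); W=lambda p:ray("wrist",p,(w[:3],w[3:]))
T=lambda p:ray("top",p); S=lambda p:ray("scene",p)
print("lidknob ctr",plane(W((265.2,299)),.203),"tri",tri(W((265.2,299)),T((166.9,155)),S((156.4,232.4))))
print("base",plane(W((264.5,276)),.187),"top",plane(W((265.5,309)),.217))
print("knob",tri(W((245,132)),T((185.5,211.7)),S((219.7,285))),plane(W((245,132)),.08))
for p in [(249,163),(67,194)]: print("dot",plane(W(p),.068))
im=cv2.imread("pics/w1.png"); t=cv2.imread("pics/top0.png")
up=lambda im,x,y,w,h,k:cv2.resize(im[y:y+h,x:x+w],None,fx=k,fy=k,interpolation=cv2.INTER_CUBIC)
cv2.imwrite("pics/c3.png",up(im,210,100,70,70,8))
E
```

```text
lidknob ctr [0.6342 0.2257 0.203 ] tri (array([0.6346, 0.2254, 0.2002]), np.float64(0.0013957573028569284))
base [0.6229 0.2259 0.187 ] top [0.6328 0.2257 0.217 ]
knob (array([0.5095, 0.2086, 0.0645]), np.float64(0.002387286051986977)) [0.5064 0.2103 0.08  ]
dot [0.5436 0.2124 0.068 ]
dot [ 0.5724 -0.015   0.068 ]
```

View pics/c3.png

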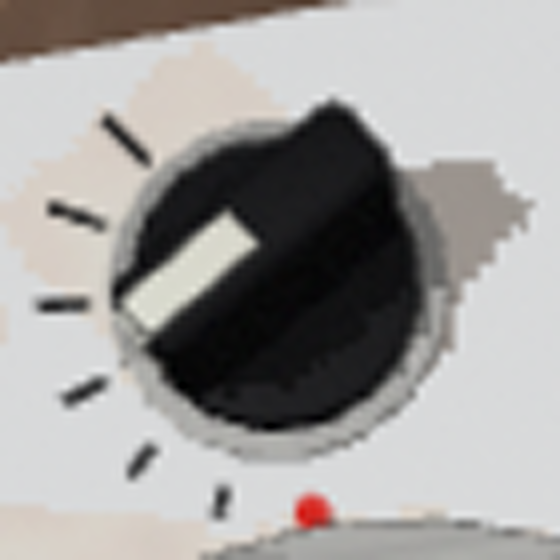

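The switched-on knob is the left one, pointer about 55° clockwise. The lid knob is at (0.634, 0.2255), and its height agrees with the given sizes. Next I grasp the lid.

Emit:
arm_command --series '[[[1, -0.0252, 0.0014, 0, 0], [1, -0.0252, 0.0014, 0, 0], [1, -0.0252, 0.0014, 0, 0], [0.6, 0, 0, 0.02, 0], [0.6, 0, 0, 0.02, 0], [0.6, 0, 0, 0.018, 0], [0.6, 0, 0, 0.01, 0], [0.6, 0, 0, 0, 0]]]'

```text
t: 2.45
ee_pos: [0.6328, 0.2263, 0.3592]
tool_rot: [-0.064, -3.136, 0.002]
contact_force: [-1.3, -0.6, -0.4]
grip_width: 0.0513
gripper_force: 0.0
```

```bash
python3 - <<'E'
from h import *
s=sense(); print(s["t"],s["ee_pos"],s["tool_rot"],s["contact_force"])
im=optics.camera("wrist"); cv2.imwrite("pics/w2.png",im[200:,60:460,::-1])
E
```

```text
2.45 [0.6328 0.2263 0.3592] [-0.0637 -3.1355  0.0022] [-1.2941 -0.5787 -0.4141]
```

View pics/w2.png

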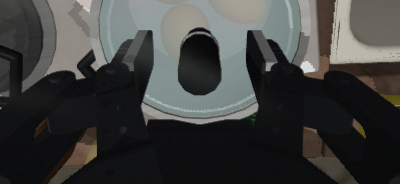

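The knob sits midway between the pads, at about (200,60) in the crop. I close and lift.

Emit:
arm_command --series '[[[0, 0, 0, 0, 0], [0, 0, 0, 0, 0], [0, 0, 0, 0, 0], [0, 0, 0, 0, 0], [0, 0, 0, -0.006, 0], [0, 0, 0, -0.012, 0], [0, 0, 0, -0.018, 0], [0, 0, 0, -0.02, 0], [0, 0, 0, 0, 0]]]'

```text
t: 3.25
ee_pos: [0.6349, 0.2261, 0.4247]
tool_rot: [0.063, 3.133, 0.003]
contact_force: [1.1, 1.3, 0.2]
grip_width: 0.0191
gripper_force: 58.8
```

```bash
python3 - <<'E'
from h import *
s=sense(); print(s["t"],s["ee_pos"],s["tool_rot"],s["contact_force"],s["grip_width"])
cv2.imwrite("pics/s3.png",optics.camera("scene")[:300,:320,::-1])
E
```

```text
3.25 [0.6349 0.2261 0.4247] [0.0625 3.1333 0.003 ] [1.0778 1.3111 0.1502] 0.01914828266855383
```

View pics/s3.png

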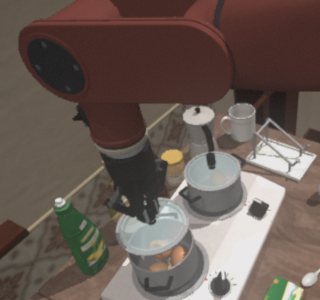

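Emit:
arm_command --series '[[[0, 0.004, 0, -0.02, 0], [0, 0.004, -0.012, -0.02, 0], [0, 0.004, -0.025, -0.006, 0], [0, 0.003, -0.032, 0, 0], [0, 0.003, -0.032, 0, 0], [0, 0.002, -0.032, 0, 0], [0, 0.002, -0.032, 0, 0], [0, 0, -0.032, 0, 0], [0, 0, -0.032, 0, 0], [0, 0, -0.032, 0, 0]]]'

```text
t: 4.13
ee_pos: [0.601, -0.0355, 0.4633]
tool_rot: [-0.062, -3.139, -0.0]
contact_force: [1.1, -0.4, -2.2]
grip_width: 0.019
gripper_force: 58.8
```

Emit:
arm_command --series '[[[0, 0, -0.032, 0, 0], [0, 0, -0.022, 0, 0], [0, 0, -0.012, 0, 0], [0, 0, 0, 0, 0], [0, 0, 0, 0, 0], [0, 0, 0, 0, 0]]]'

```text
t: 4.63
ee_pos: [0.599, -0.0988, 0.4642]
tool_rot: [-0.061, -3.14, -0.002]
contact_force: [-0.4, -0.2, -1.1]
grip_width: 0.0192
gripper_force: 58.9
```

```bash
python3 - <<'E'
from h import *
s=sense(); print(s["t"],s["ee_pos"],s["tool_rot"],s["contact_force"],s["grip_width"])
np.save("w3.npy",np.r_[s["ee_pos"],s["tool_rot"]])
cv2.imwrite("pics/w3.png",optics.camera("wrist")[:,:,::-1])
E
```

```text
4.6333 [ 0.599  -0.0988  0.4642] [-0.0612 -3.1403 -0.0015] [-0.3553 -0.1808 -1.1173] 0.019150005616713515
```

View pics/w3.png

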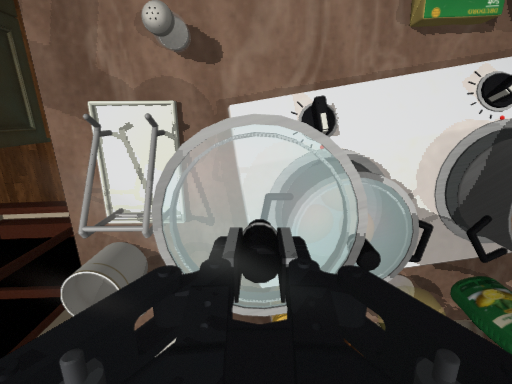

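```bash
python3 - <<'E'
from h import *
w=np.load("w3.npy"); W=lambda p:ray("wrist",p,(w[:3],w[3:])); T=lambda p:ray("top",p);S=lambda p:ray("scene",p)
tri3=[("backL",(148,233),(347.4,149.6),(255,133)),("backR",(83,234),(377,151),(269.4,119)),("lowL",(156,131),(343,201),(290.6,164.6)),("lowR",(97,132),(371.6,202.4),(301.6,150.6))]
for n,a,b,c in tri3: print(n,*tri(W(a),T(b),S(c)), *tri(W(a),T(b)))
print("front",plane(W((90,102)),.013),plane(W((174.5,100)),.013))
print("tips",plane(W((152,118)),.057),plane(W((87,117)),.057))
print("backs",plane(W((148,233)),.108),plane(W((83,234)),.108))
print("knob lid",plane(W((261,240)),.31))
E
```

```text
backL [ 0.6685 -0.2462  0.1065] 0.003034552742486841 [ 0.6775 -0.2522  0.0863] 0.0007341391132628759
backR [ 0.6634 -0.3279  0.1069] 0.005114400211242159 [ 0.6678 -0.3296  0.1017] 0.00047189131076771207
lowL [ 0.5432 -0.2429  0.0323] 0.0022426677069065613 [ 0.5448 -0.2468  0.0172] 0.0015343872415709628
lowR [ 0.5412 -0.3285  0.0235] 0.0042206893584654966 [ 0.5406 -0.3292  0.0225] 0.003681865681415695
front [ 0.5018 -0.3385  0.013 ] [ 0.5039 -0.2169  0.013 ]
tips [ 0.5277 -0.2363  0.057 ] [ 0.5231 -0.3208  0.057 ]
backs [ 0.6676 -0.2426  0.108 ] [ 0.6657 -0.3251  0.108 ]
knob lid [ 0.5877 -0.0977  0.31  ]
```

Emit:
arm_command --series '[[[0, 0.003, -0.02, 0, 0], [0, 0.003, -0.031, 0, 0], [0, 0.003, -0.031, 0, 0], [0, 0.003, -0.031, 0.01, 0], [0, 0.003, -0.031, 0.02, 0], [0, 0.003, -0.024, 0.025, 0], [0, 0, -0.012, 0.025, 0], [0, 0, -0.006, 0.025, 0], [0, 0, 0, 0.02, 0], [0, 0, 0, 0.01, 0]]]'

```text
t: 5.52
ee_pos: [0.5732, -0.2837, 0.326]
tool_rot: [-0.061, -3.137, -0.005]
contact_force: [-1.0, 0.3, -2.2]
grip_width: 0.0191
gripper_force: 59.0
```

Emit:
arm_command --series '[[[0, 0, 0, 0.005, 0], [0, 0, 0, 0, 0], [0, 0, 0, 0, 0]]]'

```text
t: 5.77
ee_pos: [0.5744, -0.2844, 0.326]
tool_rot: [0.06, 3.14, -0.001]
contact_force: [0.1, 0.2, -1.9]
grip_width: 0.0191
gripper_force: 59.0
```

```bash
python3 - <<'E'
from h import *
s=sense(); print(s["t"],s["ee_pos"],s["tool_rot"],s["contact_force"],s["moment"],s["grip_width"])
np.save("w4.npy",np.r_[s["ee_pos"],s["tool_rot"]])
a=optics.camera("wrist")[:,:,::-1]; b=optics.camera("scene")[60:260,200:400,::-1]
cv2.imwrite("pics/w4.png",np.hstack([cv2.resize(a,(400,300)),cv2.resize(b,(300,300))]))
E
```

```text
5.7667 [ 0.5744 -0.2844  0.326 ] [ 0.0604  3.1395 -0.0013] [ 0.07    0.2491 -1.8593] [-0.0079  0.0126  0.0085] 0.01912492326089191
```

View pics/w4.png

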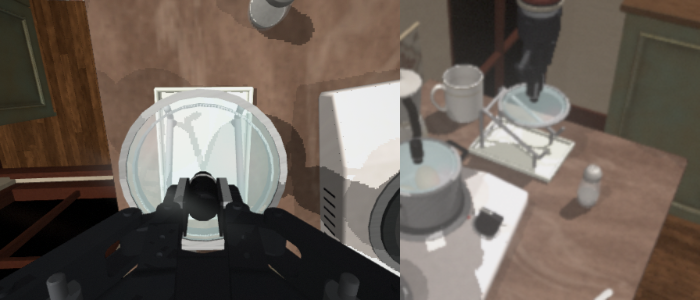

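The lid hangs level and centred over the rest in both views. That uses up the picture allowance, so from here I go by force and pose. I descend slowly.

Emit:
arm_command --series '[[[0, 0, 0, 0.01, 0], [0, 0, 0, 0.01, 0], [0, 0, 0, 0.01, 0], [0, 0, 0, 0.004, 0], [0, 0, 0, 0, 0]]]'

```text
t: 6.28
ee_pos: [0.5722, -0.2849, 0.2899]
tool_rot: [-0.062, -3.136, -0.003]
contact_force: [-9.6, 3.7, 11.3]
grip_width: 0.0196
gripper_force: 61.3
```

Emit:
arm_command --series '[[[0, 0, 0, 0.002, 0], [0, 0, 0, 0.002, 0], [0, 0, 0, 0.002, 0], [0, 0, 0, 0, 0]]]'

```text
t: 6.62
ee_pos: [0.5714, -0.285, 0.286]
tool_rot: [-0.062, -3.133, -0.003]
contact_force: [-21.4, 6.1, 22.4]
grip_width: 0.0189
gripper_force: 63.4
```

Emit:
arm_command --series '[[[0, 0, 0, 0.0015, 0], [0, 0, 0, 0.0015, 0], [0, 0, 0, 0.0015, 0], [0, 0, 0, 0, 0]]]'

```text
t: 6.95
ee_pos: [0.5708, -0.2851, 0.2818]
tool_rot: [-0.062, -3.131, -0.003]
contact_force: [-25.8, 6.3, 25.5]
grip_width: 0.0193
gripper_force: 65.0
```

```bash
python3 - <<'E'
from h import *
s=sense(); print(s["t"],s["ee_pos"],s["moment"])
a=optics.camera("wrist"); cv2.imwrite("pics/w5.png",a[:,:,::-1])
o=cv2.resize(cv2.imread("pics/w4.png")[:,:400],(512,384))
for im in (o,a):
  g=cv2.cvtColor(np.ascontiguousarray(im),cv2.COLOR_RGB2GRAY)
  for c in ((225,235),(275,290)): print(g[90:222:3,c[0]:c[1]].mean(1).astype(int))
E
```

```text
6.95 [ 0.5708 -0.2851  0.2818] [ 0.9378  3.6847 -0.0148]
[ 96  94  90  82  81  80  81 139 231 174 194 194 196 227 238 234 209 216
 237 239 238 238 215 206 220 235 239 238 239 238 238 238 238 238 238 238
 238 238 238 238 238 238 238 239]
[ 96  96  96  95  93  91  88 174 235 189 190 192 211 236 238 219 219 235
 238 238 238 238 238 235 229 225 221 219 218 220 220 221 221 222 222 221
 221 221 221 222 221 221 221 221]
[119 118 116 113 112 111  99  96  95  95 230 222 128 239 211 209 211 205
 237 237 212 195 235 239 238 229 229 219 209 210 219 234 240 240 241 241
 241 240 240 240 240 240 241 240]
[108 107 105 106 106 105 103 102 103  92 240 236 197 223 201 203 193 218
 235 209 191 192 205 207 207 208 208 208 208 209 209 209 209 210 210 210
 211 211 213 214 215 216 219 222]
```

```bash
python3 - <<'E'
from h import *
c=optics.get_calibration("wrist"); f=192/np.tan(np.radians(c["vertical_fov"]/2))
def proj(X,w):
    M=c["mount"];Rm=Ro.from_rotvec(w[3:]).as_matrix(); p=M[:3,:3].T@(Rm.T@(X-w[:3])-M[:3,3]); return np.array([c["cx"]+f*p[0]/p[2],c["cy"]+f*p[1]/p[2]])
s=sense(); w5=np.r_[s["ee_pos"],s["tool_rot"]]; w4=np.load("w4.npy")
for w in (w4,w5):
    print("tray",proj(np.array([.503,-.28,.013]),w))
    for th in (0,5,10,15,20):
        t=np.radians(th); Rm=Ro.from_rotvec(w[3:]).as_matrix(); g=w[:3]+Rm[:,2]*.155
        n=np.array([-np.sin(t),0,np.cos(t)]); u=np.array([np.cos(t),0,np.sin(t)])
        print(th,proj(g-.041*n-.070*u,w),proj(g-.041*n-.064*u,w), "knobtop",proj(g+.013*n,w))
E
```

```text
tray [261.6547 112.1311]
0 [255.1171 113.4712] [255.5677 124.3341] knobtop [259.9055 274.6237]
5 [255.5569 120.2517] [255.9718 130.6142] knobtop [259.8085 272.3399]
10 [255.9889 127.3589] [256.3708 137.2332] knobtop [259.7119 269.9453]
15 [256.4125 134.7332] [256.7639 144.1352] knobtop [259.6166 267.4633]
20 [256.8276 142.3276] [257.1508 151.2752] knobtop [259.5235 264.9186]
tray [262.0614 120.038 ]
0 [254.7966 114.3591] [255.2603 125.1546] knobtop [259.9777 274.3269]
5 [255.2303 121.1866] [255.6593 131.4831] knobtop [259.8772 272.0274]
10 [255.6588 128.3321] [256.0558 138.1423] knobtop [259.7763 269.62  ]
15 [256.0814 135.7377] [256.4485 145.0779] knobtop [259.6763 267.1285]
20 [256.4976 143.358 ] [256.837  152.2463] knobtop [259.5781 264.5777]
```

Front rim row 129 gives a tilt of about 10°, so the lid is pivoting in the grip. The contact sticks to the wires, though. I'll back off, start a little further up the slope, and follow the arc about the contact point.

Emit:
arm_command --series '[[[0, 0, 0, -0.006, 0], [0, 0, 0, -0.006, 0], [0, -0.004, 0, 0, 0], [0, 0, 0, 0, 0], [0, 0, 0, 0, 0]]]'

```text
t: 7.42
ee_pos: [0.5778, -0.2851, 0.2913]
tool_rot: [-0.062, -3.14, -0.001]
contact_force: [-0.6, -1.3, -1.0]
grip_width: 0.019
gripper_force: 61.9
```

Emit:
arm_command --series '[[[0, 0, 0, 0.003, 0], [0, 0, 0, 0.003, 0], [0, 0, 0, 0.002, 0], [0, 0, 0, 0, 0]]]'

```text
t: 7.75
ee_pos: [0.577, -0.2853, 0.2854]
tool_rot: [-0.062, -3.138, -0.0]
contact_force: [-10.6, 3.5, 13.6]
grip_width: 0.0192
gripper_force: 63.8
```

Emit:
arm_command --series '[[[0, 0.001, 0, 0.0015, 0], [0, 0.001, 0, 0.0015, 0], [0, 0.001, 0, 0.0015, 0], [0, 0, 0, 0, 0]]]'

```text
t: 8.08
ee_pos: [0.5743, -0.2853, 0.2814]
tool_rot: [-0.062, -3.14, 0.001]
contact_force: [-9.1, 2.7, 12.7]
grip_width: 0.019
gripper_force: 64.1
```

Emit:
arm_command --series '[[[0, 0.001, 0, 0.0016, 0], [0, 0.001, 0, 0.0016, 0], [0, 0.0008, 0, 0.0016, 0], [0, 0, 0, 0, 0]]]'

```text
t: 8.42
ee_pos: [0.5716, -0.2852, 0.2763]
tool_rot: [-0.063, -3.141, 0.001]
contact_force: [-6.7, 2.5, 12.7]
grip_width: 0.0187
gripper_force: 64.2
```

Emit:
arm_command --series '[[[0, 0.0008, 0, 0.0017, 0], [0, 0.0008, 0, 0.0017, 0], [0, 0.0007, 0, 0.0017, 0], [0, 0, 0, 0, 0]]]'

```text
t: 8.75
ee_pos: [0.5693, -0.2852, 0.2711]
tool_rot: [-0.062, -3.141, 0.001]
contact_force: [-7.9, 1.3, 11.7]
grip_width: 0.0192
gripper_force: 64.5
```

Emit:
arm_command --series '[[[0, 0.0007, 0, 0.0017, 0], [0, 0.0006, 0, 0.0017, 0], [0, 0, 0, 0, 0]]]'

```text
t: 9.0
ee_pos: [0.5684, -0.2853, 0.2695]
tool_rot: [0.062, 3.14, -0.002]
contact_force: [-9.8, 4.4, 19.2]
grip_width: 0.0193
gripper_force: 65.5
```

Emit:
arm_command --series '[[[0, 0.0004, 0, 0.0012, 0], [0, 0, 0, 0, 0]]]'

```text
t: 9.17
ee_pos: [0.5683, -0.2853, 0.2695]
tool_rot: [0.062, 3.139, -0.002]
contact_force: [-11.2, 6.6, 23.8]
grip_width: 0.019
gripper_force: 66.1
```

```bash
python3 - <<'E'
from h import *
c=optics.get_calibration("wrist"); f=192/np.tan(np.radians(c["vertical_fov"]/2))
def proj(X,w):
    M=c["mount"];Rm=Ro.from_rotvec(w[3:]).as_matrix(); p=M[:3,:3].T@(Rm.T@(X-w[:3])-M[:3,3]); return np.array([c["cx"]+f*p[0]/p[2],c["cy"]+f*p[1]/p[2]])
s=sense(); w=np.r_[s["ee_pos"],s["tool_rot"]]; print(w,s["moment"])
a=optics.camera("wrist"); cv2.imwrite("pics/w6.png",a[:,:,::-1])
g=cv2.cvtColor(a,cv2.COLOR_RGB2GRAY)
for q in ((225,235),(255,265),(275,285)): print(g[100:202:2,q[0]:q[1]].mean(1).astype(int))
print("tray",proj(np.array([.503,-.28,.013]),w))
for th in (20,25,30,35):
    t=np.radians(th); Rm=Ro.from_rotvec(w[3:]).as_matrix(); p=w[:3]+Rm[:,2]*.155
    n=np.array([-np.sin(t),0,np.cos(t)]); u=np.array([np.cos(t),0,np.sin(t)])
    print(th,proj(p-.041*n-.070*u,w),proj(p-.041*n-.064*u,w),proj(p-.041*n-.059*u,w))
E
```

```text
[ 0.5683 -0.2853  0.2695  0.0621  3.1393 -0.0023] [0.8665 1.292  0.0752]
[112 111 111 111 110 109 108 109 103 142 240 240 225 188 241 241 241 241
 240 239 239 239 239 239 239 239 239 239 216 182 169 170 152 148 200 216
 202 182 164 158 178 204 222 218 217 216 211 212 212 212 205]
[124 124 122 122 123 124 125 127 113 179 241 239 214 187 241 241 241 241
 241 241 239 239 239 239 239 239 219 189 188 188 142 182 199 188 202 162
 153 180 192 193 193 194 195 195 196 197 198 198 199 199 199]
[103 103 103 103 102 102 103 100  96 199 241 238 208 235 239 239 238 238
 238 239 239 239 240 240 238 238 238 209 185 184 186 156 170 186 188 200
 169 153 167 190 192 193 193 193 194 195 195 196 197 198 198]
tray [263.6046 119.4331]
20 [256.7975 142.3265] [257.1282 151.2747] [257.405  158.7641]
25 [257.2183 150.1027] [257.5218 158.6156] [257.7771 165.7758]
30 [257.6298 158.0345] [257.908  166.1309] [258.1431 172.9726]
35 [258.0324 166.1006] [258.287 173.799] [258.5031 180.3326]
```

Emit:
arm_command --series '[[[0, -0.0015, 0, -0.0015, 0], [0, -0.0015, 0, -0.0015, 0], [0, 0, 0, 0, 0]]]'

```text
t: 9.47
ee_pos: [0.5695, -0.2854, 0.2698]
tool_rot: [-0.062, -3.136, 0.0]
contact_force: [-16.3, 1.8, 17.6]
grip_width: 0.0191
gripper_force: 65.2
```

Emit:
arm_command --series '[[[0, 0, 0, 0.0015, 0], [0, 0, 0, 0.001, 0], [0, 0, 0, 0, 0]]]'

```text
t: 9.72
ee_pos: [0.5695, -0.2855, 0.2695]
tool_rot: [-0.062, -3.136, 0.0]
contact_force: [-20.9, 6.7, 28.2]
grip_width: 0.0193
gripper_force: 66.7
```

```bash
python3 - <<'E'
from h import *
s=sense(); print(s["moment"],s["contact_force"])
a=optics.camera("wrist"); cv2.imwrite("pics/w7.png",a[:,:,::-1])
g=cv2.cvtColor(a,cv2.COLOR_RGB2GRAY)
for q in ((225,235),(255,265),(275,285)): print(g[140:180:1,q[0]:q[1]].mean(1).astype(int))
E
```

```text
[0.9802 2.9752 0.0467] [-20.8713   6.7119  28.1654]
[239 239 239 239 239 239 239 239 239 239 239 239 239 239 239 237 222 202
 186 170 168 169 170 170 155 146 152 161 189 211 216 217 218 193 186 183
 165 160 156 163]
[240 239 239 239 239 239 239 239 239 239 239 239 232 196 188 188 188 187
 187 187 168 130 167 192 199 199 189 189 201 203 171 153 152 153 168 189
 192 192 193 193]
[239 239 239 239 239 239 239 239 238 238 238 238 238 235 215 196 186 183
 183 184 185 183 160 153 162 176 184 186 187 188 197 194 177 164 154 152
 162 176 187 190]
```

Normal stiffness and the grip's 49 mm distance from the wire plane (50 expected) say the lid is flush, about 6 mm up-slope of the seat. I relieve the normal force and slide down to the upturned ends.

Emit:
arm_command --series '[[[0, 0.001, 0, -0.0017, 0], [0, 0.001, 0, -0.0013, 0], [0, 0, 0, 0, 0]]]'

```text
t: 10.02
ee_pos: [0.5686, -0.2853, 0.2699]
tool_rot: [0.063, 3.141, -0.001]
contact_force: [-4.7, -0.0, 9.2]
grip_width: 0.0192
gripper_force: 64.3
```

Emit:
arm_command --series '[[[0, 0.0015, 0, 0.0008, 0], [0, 0.0015, 0, 0.0008, 0], [0, 0, 0, 0, 0]]]'

```text
t: 10.27
ee_pos: [0.5673, -0.2851, 0.2694]
tool_rot: [0.062, 3.135, -0.003]
contact_force: [1.9, 2.6, 8.2]
grip_width: 0.0192
gripper_force: 64.3
```

Emit:
arm_command --series '[[[0, 0.0015, 0, 0.0006, 0], [0, 0.0015, 0, 0.0006, 0], [0, 0, 0, 0, 0]]]'

```text
t: 10.52
ee_pos: [0.5658, -0.2846, 0.2691]
tool_rot: [0.061, 3.13, -0.004]
contact_force: [8.1, 3.3, 8.0]
grip_width: 0.0193
gripper_force: 64.0
```

Emit:
arm_command --series '[[[0, 0.0015, 0, 0.0006, 0], [0, 0.0015, 0, 0.0006, 0], [0, 0, 0, 0, 0]]]'

```text
t: 10.77
ee_pos: [0.5638, -0.284, 0.2691]
tool_rot: [0.061, 3.127, -0.003]
contact_force: [12.5, 7.6, 9.9]
grip_width: 0.0189
gripper_force: 64.2
```

Emit:
arm_command --series '[[[0, -0.0015, 0, -0.0005, 0], [0, -0.0015, 0, -0.0005, 0], [0, -0.0015, 0, 0, 0], [0, 0, 0, 0, 0]]]'

```text
t: 11.1
ee_pos: [0.5663, -0.2843, 0.2688]
tool_rot: [0.061, 3.135, -0.001]
contact_force: [0.1, 6.4, 13.1]
grip_width: 0.0192
gripper_force: 64.7
```

Emit:
arm_command --series '[[[0, 0, 0.0015, -0.0012, 0], [0, -0.0005, 0.001, -0.0008, 0], [0, 0, 0, 0, 0]]]'

```text
t: 11.35
ee_pos: [0.5662, -0.2826, 0.269]
tool_rot: [0.062, 3.136, -0.004]
contact_force: [5.5, -1.3, 4.9]
grip_width: 0.0192
gripper_force: 63.6
```

```bash
python3 - <<'E'
from h import *
s=sense(); print(s["moment"],s["contact_force"],s["ee_pos"])
a=optics.camera("wrist"); cv2.imwrite("pics/w8.png",a[:,:,::-1]); cv2.imwrite("pics/s8.png",optics.camera("scene")[:,:,::-1])
g=cv2.cvtColor(a,cv2.COLOR_RGB2GRAY)
for q in ((225,235),(255,265),(275,285)): print(g[140:180:1,q[0]:q[1]].mean(1).astype(int))
E
```

```text
[-0.2393 -1.1128  0.075 ] [ 5.4619 -1.3159  4.9186] [ 0.5662 -0.2826  0.269 ]
[239 239 239 239 239 239 239 239 239 239 239 239 239 239 239 229 205 189
 171 169 169 170 171 161 150 156 159 182 197 204 205 211 212 195 184 170
 162 158 162 171]
[239 238 238 238 238 238 238 238 238 238 238 238 209 191 189 188 187 187
 188 187 132 154 201 200 200 190 188 197 203 194 158 152 153 156 185 191
 192 193 193 193]
[238 238 238 238 238 238 238 238 238 238 238 238 237 224 205 187 183 184
 185 186 187 172 158 156 172 183 186 186 188 195 201 181 168 159 152 156
 170 184 190 191]
```

Emit:
arm_command --series '[[[0, -0.0015, 0, -0.0005, 0], [0, 0, 0, 0, 0], [0.26, 0, 0, 0, 0], [0.3, 0, 0, 0, 0], [0.35, 0, 0, 0, 0], [0.5, 0, 0, 0, 0], [0.6, 0, 0, 0, 0], [0.6, 0, 0, 0, 0]]]'

```text
t: 12.12
ee_pos: [0.5662, -0.2822, 0.2677]
tool_rot: [-0.063, -3.14, -0.001]
contact_force: [-0.1, -0.5, 0.1]
grip_width: 0.0514
gripper_force: 0.0
```

```bash
python3 - <<'E'
from h import *
s=sense(); print(s["moment"],s["contact_force"],s["ee_pos"],s["grip_width"])
a=optics.camera("wrist"); cv2.imwrite("pics/w9.png",a[:,:,::-1]); cv2.imwrite("pics/s9.png",optics.camera("scene")[:,:,::-1])
g=cv2.cvtColor(a,cv2.COLOR_RGB2GRAY)
for q in ((225,235),(255,265),(275,285)): print(g[140:180:1,q[0]:q[1]].mean(1).astype(int))
d=cv2.absdiff(cv2.imread("pics/s8.png"),cv2.imread("pics/s9.png")).max(2); print((d>40).sum(), cv2.boundingRect(np.argwhere(d>40)[:,::-1].astype(np.int32)))
E
```

```text
[ 0.0336  0.0424 -0.0127] [-0.0838 -0.5438  0.1415] [ 0.5662 -0.2822  0.2677] 0.05136317525792389
[238 238 238 238 238 238 238 238 238 238 238 238 238 238 238 238 238 218
 196 178 168 167 168 169 170 154 146 159 161 185 196 200 201 203 204 187
 178 173 159 156]
[240 239 238 238 238 238 238 238 238 237 238 238 238 238 213 191 187 187
 186 186 186 185 139 145 204 196 194 188 187 190 194 188 159 152 152 152
 181 190 191 191]
[237 237 237 237 237 237 237 237 237 237 237 237 237 237 237 229 210 190
 183 183 184 185 186 180 160 152 163 178 184 185 186 190 196 187 175 166
 156 152 162 177]
111 (206, 112, 99, 216)
```

```bash
python3 - <<'E'
from h import *
w=np.load("w1.npy"); W=lambda p:ray("wrist",p,(w[:3],w[3:])); T=lambda p:ray("top",p)
c=lambda x,y:(210+x/8,100+y/8)
b=plane(W(c(250,231)),.093); d=plane(W(c(278,278)),.065); print("bartop",b,"disc",d,"diff",b-d)
p1=plane(W(c(138,320)),.093);p2=plane(W(c(245,227)),.093); v=p1-p2
print("pointer world deg cw from +x",-np.degrees(np.arctan2(v[1],v[0])))
print("top-view knob disc",plane(T((166+99/5,192+100/5)),.065))
m=(cv2.imread("pics/w1.png").astype(int)); 
t1,t2=plane(T((166+88/5,192+108/5)),.093),plane(T((166+118/5,192+83/5)),.093); v=t1-t2; print("top line",t1,t2)
E
```

```text
bartop [0.5022 0.2072 0.093 ] disc [0.5104 0.209  0.065 ] diff [-0.0081 -0.0019  0.028 ]
pointer world deg cw from +x 52.68618736599422
top-view knob disc [0.5102 0.2067 0.065 ]
top line [0.5015 0.2055 0.093 ] [0.5151 0.1894 0.093 ]
```

Emit:
arm_command --series '[[[0.6, 0, 0, -0.02, 0], [0.6, 0, 0, -0.04, 0], [0.6, 0, 0, -0.04, 0], [0.6, 0, 0, -0.04, 0], [0.6, 0, 0, -0.03, 0], [0.6, 0, 0.03, 0, 0.12], [0.6, 0, 0.034, 0, 0.12], [0.6, 0, 0.034, 0, 0.12], [0.6, 0, 0, 0, 0.12], [0.6, 0, 0, 0, 0.12]]]'

```text
t: 13.05
ee_pos: [0.5828, -0.1839, 0.4385]
tool_rot: [0.992, 2.98, 0.0]
contact_force: [1.2, -1.1, 0.4]
grip_width: 0.0514
gripper_force: 0.0
```

Emit:
arm_command --series '[[[0.6, 0, 0, 0, 0.092], [0.6, 0, 0, 0, 0.092], [0.6, 0, 0, 0, 0.092], [0.5, 0.03, 0.0146, 0, 0], [0.5, 0.03, 0.0146, 0, 0], [0.5, 0.03, 0.0146, 0, 0], [0.5, 0.03, 0.0146, 0, 0], [0.5, 0.03, 0.0146, 0, 0], [0.5, 0.03, 0.0146, 0, 0], [0.5, 0.03, 0.0146, 0, 0]]]'

```text
t: 13.88
ee_pos: [0.5349, 0.0442, 0.4384]
tool_rot: [1.389, 2.817, 0.0]
contact_force: [0.5, 0.1, -0.1]
grip_width: 0.0426
gripper_force: 0.0
```

Emit:
arm_command --series '[[[0.45, 0.03, 0.0146, 0, 0], [0.45, 0.03, 0.0146, 0, 0], [0.45, 0.03, 0.0146, 0, 0], [0.45, 0.03, 0.0146, 0, 0], [0.45, 0.029, 0.0145, 0, 0], [0.45, 0, 0, 0, 0], [0.45, 0, 0, 0, 0], [0.45, 0, 0, 0, 0]]]'

```text
t: 14.55
ee_pos: [0.5026, 0.2051, 0.4382]
tool_rot: [1.388, 2.818, -0.001]
contact_force: [0.2, -0.7, 0.2]
grip_width: 0.0386
gripper_force: 0.0
```

```bash
python3 - <<'E'
from h import *
s=sense(); R=Ro.from_rotvec(s["tool_rot"]).as_matrix(); print(s["t"],s["ee_pos"],"yang",np.degrees(np.arctan2(R[1,1],R[0,1])),s["grip_width"],s["joint_positions"])
d=np.array([.5045,.2077,.246])-s["ee_pos"]; print("tool delta",R.T@d)
S=optics.camera("scene")[:,:,::-1]; cv2.imwrite("pics/s10.png",S); cv2.imwrite("pics/t10.png",optics.camera("top")[:,:,::-1])
E
```

```text
14.55 [0.5026 0.2051 0.4382] yang 37.568000735648255 0.038561416525458324 [ 0.2423  0.0026  1.7002 -0.0006  1.439  -0.4133]
tool delta [0.001  0.0032 0.1922]
```

Emit:
arm_command --series '[[[0.45, 0.001, 0.003, 0.02, 0], [0.45, 0, 0, 0.035, 0], [0.45, 0, 0, 0.035, 0], [0.45, 0, 0, 0.035, 0], [0.45, 0, 0, 0.03, 0], [0.45, 0, 0, 0.015, 0], [0.45, 0, 0, 0.01, 0], [0.45, 0, 0, 0.006, 0], [0.45, 0, 0, 0.006, 0], [0.45, 0, 0, 0, 0]]]'

```text
t: 15.48
ee_pos: [0.5047, 0.2075, 0.2462]
tool_rot: [1.39, 2.817, 0.0]
contact_force: [-0.2, 0.2, 1.0]
grip_width: 0.0384
gripper_force: 0.0
```

Emit:
arm_command --series '[[[0.3, 0, 0, 0, 0], [0, 0, 0, 0, 0], [0, 0, 0, 0, 0], [0, 0, 0, 0, 0]]]'

```text
t: 15.82
ee_pos: [0.5044, 0.2076, 0.2478]
tool_rot: [1.388, 2.818, -0.001]
contact_force: [-4.2, -4.6, 5.5]
grip_width: 0.0158
gripper_force: 56.4
```

The bar is gripped (15.8 mm). Now I turn it back counter-clockwise.

Emit:
arm_command --series '[[[0, 0, 0, 0, -0.1], [0, 0, 0, 0, -0.1], [0, 0, 0, 0, -0.1], [0, 0, 0, 0, -0.1], [0, 0, 0, 0, -0.1], [0, 0, 0, 0, 0]]]'

```text
t: 16.32
ee_pos: [0.5042, 0.2078, 0.2483]
tool_rot: [-0.639, -3.076, 0.001]
contact_force: [-9.8, -4.4, 11.2]
grip_width: 0.0139
gripper_force: 58.5
```

Emit:
arm_command --series '[[[0, 0, 0, 0, -0.1], [0, 0, 0, 0, -0.1], [0, 0, 0, 0, -0.1], [0, 0, 0, 0, -0.1], [0, 0, 0, 0, -0.05], [0, 0, 0, 0, 0], [0, 0, 0, 0, 0]]]'

```text
t: 16.9
ee_pos: [0.5041, 0.2076, 0.2482]
tool_rot: [0.055, -3.14, 0.002]
contact_force: [-8.8, -5.0, 10.9]
grip_width: 0.0125
gripper_force: 59.5
```

```bash
python3 - <<'E'
from h import *
s=sense(); R=Ro.from_rotvec(s["tool_rot"]).as_matrix(); print(s["t"],s["ee_pos"],"yang",np.degrees(np.arctan2(R[1,1],R[0,1])),s["contact_force"],s["moment"],s["grip_width"])
E
```

```text
16.9 [0.5041 0.2076 0.2482] yang 92.01501117048241 [-8.8471 -4.9816 10.8633] [-0.6305  0.9629  0.087 ] 0.012478004446473913
```

Emit:
arm_command --series '[[[0, 0, 0, 0, -0.04], [0, 0, 0, 0, -0.04], [0, 0, 0, 0, 0], [0, 0, 0, 0, 0]]]'

```text
t: 17.23
ee_pos: [0.5042, 0.2075, 0.2481]
tool_rot: [0.181, -3.136, 0.003]
contact_force: [-8.5, -4.9, 9.6]
grip_width: 0.0125
gripper_force: 60.1
```

```bash
python3 - <<'E'
from h import *
s=sense(); R=Ro.from_rotvec(s["tool_rot"]).as_matrix(); print(s["t"],s["ee_pos"],"yang",np.degrees(np.arctan2(R[1,1],R[0,1])),s["contact_force"],s["moment"],s["grip_width"])
E
```

```text
17.2333 [0.5042 0.2075 0.2481] yang 96.59278067668554 [-8.4513 -4.9106  9.6208] [-0.9556  0.8624 -0.0581] 0.012543120512679709
```

Emit:
arm_command --series '[[[0, 0, 0, 0, -0.03], [0, 0, 0, 0, -0.02], [0, 0, 0, 0, 0], [0, 0, 0, 0, 0]]]'

```text
t: 17.57
ee_pos: [0.5042, 0.2072, 0.2481]
tool_rot: [0.254, -3.13, 0.002]
contact_force: [-8.3, -6.3, 10.4]
grip_width: 0.0125
gripper_force: 64.9
```

```bash
python3 - <<'E'
from h import *
s=sense(); R=Ro.from_rotvec(s["tool_rot"]).as_matrix(); print(s["t"],s["ee_pos"],"yang",np.degrees(np.arctan2(R[1,1],R[0,1])),s["contact_force"],s["moment"],s["grip_width"])
E
```

```text
17.5667 [0.5042 0.2072 0.2481] yang 99.28507265456294 [-8.2614 -6.3486 10.3726] [-1.1264  0.8872 -1.2075] 0.01252250970786966
```

The moment about z jumped to 1.2 N m at 97–99°, so the stop is reached. I ease off, open and rise.

Emit:
arm_command --series '[[[0, 0, 0, 0, 0.025], [0, 0, 0, 0, 0], [0.4, 0, 0, 0, 0], [0.4, 0, 0, 0, 0], [0.4, 0, 0, 0, 0], [0.4, 0, 0, -0.01, 0], [0.4, 0, 0, -0.03, 0], [0.4, 0, 0, -0.04, 0], [0.4, 0, 0, -0.04, 0], [0.4, 0, 0, -0.04, 0]]]'

```text
t: 18.4
ee_pos: [0.504, 0.2079, 0.4087]
tool_rot: [-0.219, 3.134, 0.0]
contact_force: [0.3, -0.2, -0.1]
grip_width: 0.0342
gripper_force: 0.0
```

Emit:
arm_command --series '[[[0.4, 0, 0, -0.03, 0], [0.4, 0.03, 0, 0, 0], [0.4, 0.03, 0, 0, 0], [0.4, 0.03, 0, 0, 0], [0.4, 0, 0, 0, 0], [0.4, 0, 0, 0, 0]]]'

```text
t: 18.9
ee_pos: [0.4142, 0.1955, 0.4373]
tool_rot: [-0.22, 3.132, 0.001]
contact_force: [0.3, 0.3, 0.1]
grip_width: 0.0341
gripper_force: 0.0
```

```bash
python3 - <<'E'
from h import *
s=sense(); print(s["t"],s["ee_pos"]); w=np.r_[s["ee_pos"],s["tool_rot"]]
c=optics.get_calibration("wrist"); f=192/np.tan(np.radians(c["vertical_fov"]/2))
def proj(X):
    M=c["mount"];Rm=Ro.from_rotvec(w[3:]).as_matrix(); p=M[:3,:3].T@(Rm.T@(X-w[:3])-M[:3,3]); return np.array([c["cx"]+f*p[0]/p[2],c["cy"]+f*p[1]/p[2]])
im=optics.camera("wrist"); cv2.imwrite("pics/w11.png",im[:,:,::-1]); cv2.imwrite("pics/s11.png",optics.camera("scene")[:,:,::-1]); cv2.imwrite("pics/t11.png",optics.camera("top")[:,:,::-1])
p=proj(np.array([.5022,.2072,.093])).astype(int); print("bar",p)
x0,y0=p-25; q=im[y0:y0+60,x0:x0+50].astype(int)
W=lambda u:ray("wrist",u,(w[:3],w[3:]))
# white pointer: bright pixels surrounded by the dark knob
dark=(q.max(2)<75).astype(np.uint8); hull=np.zeros_like(dark)
cs=max(cv2.findContours(dark,0,2)[0],key=cv2.contourArea); cv2.drawContours(hull,[cv2.convexHull(cs)],-1,1,-1)
hull=cv2.erode(hull,np.ones((3,3),np.uint8)); m=(q.min(2)>150)&(hull>0); ys,xs=np.nonzero(m); print(m.sum())
P=np.array([plane(W((x0+a,y0+b)),.093)[:2] for a,b in zip(xs,ys)]); mu=P.mean(0); v=np.linalg.svd(P-mu)[2][0]
print("ptr ctr",mu,"line deg",np.degrees(np.arctan2(v[1],v[0])))
red=(im[:,:,0].astype(int)>im[:,:,1]+80)&(im[:,:,0].astype(int)>im[:,:,2]+80); n,l,st,ce=cv2.connectedComponentsWithStats(red.astype(np.uint8))
print([(ce[i].round(),st[i][4],plane(W(ce[i]),.068)) for i in range(1,n) if st[i][4]>4])
E
```

```text
18.9 [0.4142 0.1955 0.4373]
bar [259 246]
59
ptr ctr [0.5112 0.2075] line deg 5.5534871715314775
[(array([124.,  77.]), np.int32(344), array([0.3263, 0.0284, 0.068 ])), (array([421., 125.]), np.int32(4933), array([0.3317, 0.3765, 0.068 ])), (array([343., 152.]), np.int32(5982), array([0.3748, 0.2925, 0.068 ])), (array([181., 112.]), np.int32(263), array([0.3554, 0.0945, 0.068 ])), (array([232., 118.]), np.int32(399), array([0.3545, 0.1544, 0.068 ])), (array([455., 208.]), np.int32(18938), array([0.4251, 0.4498, 0.068 ])), (array([272., 120.]), np.int32(11), array([0.3499, 0.2007, 0.068 ])), (array([239., 134.]), np.int32(841), array([0.3713, 0.1644, 0.068 ])), (array([255., 153.]), np.int32(14), array([0.3906, 0.1863, 0.068 ])), (array([260., 161.]), np.int32(6), array([0.3995, 0.1942, 0.068 ])), (array([145., 239.]), np.int32(16540), array([0.5242, 0.057 , 0.068 ])), (array([108., 239.]), np.int32(6), array([0.5309, 0.0084, 0.068 ])), (array([267., 272.]), np.int32(11), array([0.5505, 0.2253, 0.068 ])), (array([110., 275.]), np.int32(114), array([0.5855, 0.0105, 0.068 ])), (array([270., 275.]), np.int32(93), array([0.5555, 0.2304, 0.068 ])), (array([362., 348.]), np.int32(235), array([0.6585, 0.3852, 0.068 ])), (array([127., 374.]), np.int32(35), array([0.7579, 0.0366, 0.068 ]))]
```

```bash
python3 - <<'E'
from h import *
s=cv2.imread("pics/s11.png");t=cv2.imread("pics/t11.png")
def proj(n,X):
    c=optics.get_calibration(n); f=192/np.tan(np.radians(c["vertical_fov"]/2)); p=c["R"]@X+c["t"]; return np.array([c["cx"]+f*p[0]/p[2],c["cy"]+f*p[1]/p[2]])
K=np.array([.564,-.284,.11]); pt,ps=proj("top",K),proj("scene",K); print(pt,ps)
bt,bs=blob(t,*pt,10,85),blob(s,*ps,12,85); print(bt,bs)
for a in bt:
  for b in bs: print(tri(ray("top",a[0]),ray("scene",b[0])))
t0=cv2.imread("pics/top0.png");d=(cv2.absdiff(t0,t).max(2)>45).astype(np.uint8)
n,l,st,c=cv2.connectedComponentsWithStats(cv2.morphologyEx(d,cv2.MORPH_OPEN,np.ones((2,2),np.uint8))); print([(st[i].tolist()) for i in range(1,n) if st[i][4]>10])
# right lid knob and left pot before/after, scene
print(blob(cv2.imread("pics/scene0.png"),211,160,10,80),blob(s,211,160,10,80))
E
```

```text
[363.612  187.0286] [291.1777 134.8512]
[(array([362.6, 186. ]), array([359, 183,   8,   7,  40], dtype=int32))] []
[[149, 138, 47, 46, 1083], [163, 151, 10, 11, 81], [335, 161, 11, 30, 148], [373, 163, 3, 9, 24], [377, 165, 10, 34, 253], [166, 168, 5, 5, 20], [373, 174, 2, 6, 12], [19, 177, 160, 135, 13799], [359, 181, 11, 12, 87], [337, 192, 4, 6, 16], [347, 198, 13, 7, 54], [338, 202, 5, 3, 11], [182, 207, 9, 8, 44], [175, 214, 7, 7, 31], [179, 227, 8, 4, 23], [181, 236, 6, 6, 28], [34, 313, 12, 71, 432], [133, 312, 4, 11, 34], [26, 316, 7, 39, 167], [133, 324, 4, 10, 25], [127, 334, 12, 43, 162], [137, 339, 14, 40, 204], [81, 346, 46, 38, 763], [229, 351, 6, 8, 28], [29, 356, 8, 28, 147], [65, 360, 14, 24, 173], [50, 364, 14, 14, 103]]
[(array([210.6, 159.8]), array([207, 153,   8,  16,  96], dtype=int32))] [(array([210.6, 159.6]), array([207, 153,   8,  16,  94], dtype=int32))]
```

```bash
python3 -c "
from bench import workorder
print(workorder.finish_job())"
```

```text
the job is handed in; nothing more can be done
None
```

The left pot's lid is on the wire rest, knob up and rim at the upturned ends, and the left ring's knob is back at its off stop. The right pot is still covered, its ring off, and I handed the job in at about 19 s of the 54 s; no verdict came back.

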